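Load the bathroom steriliser and start it

ROBOT

A 7-joint arm with a two-finger parallel gripper is mounted at the origin on the work surface. World frame = base frame: x ahead of the robot, y to its left, z up, the work surface at z = 0. Lengths are in m, angles in degrees, forces in N, time in s.
With the tool pointing down it reaches from about 0.35 to 0.9 m from the base axis. Payload 8.1 kg.
Tool frame: the origin (TCP) lies on the centre line of the jaws, within the pads' length; the fingertips stand arm.tcp_to_tips ahead of it and the grasp point (between the pads) lies 11 mm behind it (arm.tcp_to_tips is the distance from the TCP to the fingertips, in m); z points along the fingers, y is the line along which they close (so a half turn about z gives the same grasp; the last joint's range is limited). The gripper opens to 85 mm and grips with 20 to 120 N. Pads are 22 mm wide; open, the fingers measure 114 mm over their backs; the gripper's body (76 mm by 85 mm) begins 54 mm behind the grasp point. The pads swing forward as they close: fully open they stand 13 mm farther back than shut.
Start: joints at [-70.05, 24.895, 1.432, 90.138, -0.665, 64.973, -4.303], TCP at [0.272, 0.563, 0.239] pointing down, gripper open.
Joint ranges: [-149.89, 149.89], [-25.12, 119.58], [-72.63, 75.52], [4.76, 147.25], [-75.54, 255.54], [6.69, 114.76], [-157.13, 157.13]. Speed limits (degrees/s): [127.2, 127.2, 172.46, 172.46, 180, 180, 180].

INTERFACE

Orientations are given as a 3x3 rotation matrix whose columns are the frame's x, y, z axes.
In Python, from cell import arm gives the robot as it stands.
- The arm moves only by the tool send_rows, never from a script. Its argument "moves" is a list of rows, each a list of 7 numbers: the shift along the tool's x, y, z as a fraction of full scale, then the turn, a rotation vector about the tool's x, y, z as a fraction of full scale, then the finger opening in mm, from 0 to 85.4. A call has 1 to 5 rows; each row is the pose to reach, as a shift and turn from the pose commanded when the call began, along the tool's axes at that moment, turning the shorter way round; what a row does not reach only later rows make up. Full scale, the value 1, is 100 cm for a shift and pi rad for a turn. A row lasts 1/10 s, in which the tool goes at most 50 mm and 8.59 degrees, less where a joint would pass 70% of its speed; a pose out of reach is approached as far as the arm can. A call with a number of a shift or a turn outside -1 to 1 is refused whole. A call with a gripper value outside its range is refused whole. The fingers move at their own pace and stop on an object; "grip_force" is the grip in N (left out, the last holds). Time passes only in rows, so rows that repeat a pose let the fingers close. It gives the time, the measured TCP pose, the force, the opening and the grip force at its end, in the units of the state.
- arm.sense(): the state, without advancing time (a new reading comes with each control period).
- arm.get_image(name): name is "scene" or "top"; returns the picture (384x512x3 uint8, red, green, blue); there is no depth.
- arm.calibration(name): a dict with "fx", "fy", "cx", "cy" (pixels), "R" (3x3) and "t" (3): a world point X has camera coordinates R X + t. Camera axes: x right, y down, z forward; pixel columns grow to the right and rows downward; lengths in m; the calibration is good to about 2 mm. A picture is of the moment at which its call begins. calibration takes no time and is no camera call.
- arm.finish_job(): hands the job in; it is judged then, once.
The state is a dict: "time_s": time; "joint_pos": joint angles; "dq": joint speeds; "joint_efforts": joint torques, N m; "position": TCP position; "tool_rot": TCP orientation; "contact_force": force on the tool from outside, world axes, zero at the start; "moment": the same for the moment, N m; "gripper_width": finger opening in m; "finger_force": force on a finger pad.
Only numpy, scipy, OpenCV 4.12 (cv2) and the standard library are available. Lean on these libraries where they do the work, as an engineer would, in place of code of your own. Each camera call takes 0.05 s, during which the arm holds its last target. There are 200 camera calls.

TASK

Lay the nail brush and the razor flat on the floor of the steriliser's open tray, setting each down inside rather than letting it fall in from above the rim. When both are in, start the steriliser by pressing its yellow key, then its blue key, then its green key, each fully down and one at a time. Do not press the red cancel key, and leave the can, the soap pump and the tumbler standing where they are.

Things in the scene. Friction and masses are not known exactly. Their poses are not given: they have to be found in the camera images.
- steriliser: White countertop appliance fixed to the counter, 260 (its x) x 260 (its y) mm. Origin: centre of its underside, on the counter; z up. Its -x side, towards the robot, is a key console 85 mm deep, top 41 mm above the counter; behind it, on the +x side, is the open tray, its outside 175 (x) x 260 (y) mm, rim 60 mm above the counter, walls 6 mm thick.
- tray_floor (a point): Centre of the tray's dark flat steel floor, 10 mm above the counter and 50 mm below the rim; same axes as the steriliser. The floor measures 163 (x) x 248 (y) mm inside the walls.
- key_yellow_top (a point): Centre of the top of the yellow round key: 30 mm diameter, in a round black collar 44 mm across. Its top stands 63 mm above the counter at rest, 10 mm over the collar. The four keys stand in a row along the steriliser's y, 56 mm apart; which colour is where varies.
- key_blue_top (a point): Centre of the top of the blue round key: 30 mm diameter, in a round black collar 44 mm across. Its top stands 63 mm above the counter at rest, 10 mm over the collar. The four keys stand in a row along the steriliser's y, 56 mm apart; which colour is where varies.
- key_green_top (a point): Centre of the top of the green round key: 30 mm diameter, in a round black collar 44 mm across. Its top stands 63 mm above the counter at rest, 10 mm over the collar. The four keys stand in a row along the steriliser's y, 56 mm apart; which colour is where varies.
- key_red_top (a point): Centre of the top of the red round key, the cancel key: 30 mm diameter, in a round black collar 44 mm across. Its top stands 63 mm above the counter at rest, 10 mm over the collar. The four keys stand in a row along the steriliser's y, 56 mm apart; which colour is where varies.
- key_yellow (a joint): Travel of the yellow key: 0 at rest, 0.006 m fully down (about 4 N). Springs back when released.
- key_blue (a joint): Travel of the blue key: 0 at rest, 0.006 m fully down (about 4 N). Springs back when released.
- key_green (a joint): Travel of the green key: 0 at rest, 0.006 m fully down (about 4 N). Springs back when released.
- key_red (a joint): Travel of the red key: 0 at rest, 0.006 m fully down (about 4 N). Springs back when released.
- nail_brush: Loose nail brush lying bristles down: blue back 90 (x, long) x 40 (y) mm on a block of white bristles 84 x 34 mm, 32 mm tall in all, about 70 g. Origin: centre of its underside; z up. It starts on one side of the steriliser, the razor on the other.
- razor: Loose safety razor lying flat, 105 mm long along its x, about 60 g: brass round handle 13 mm diameter from x = -52 to +28 mm, then a steel head 24 (x) x 42 (y) x 13 mm high reaching x = +53 mm. Origin: on its underside at mid-length, under the handle's axis; z up. Centre of mass about 10 to 20 mm towards the head.
- foam_can: Loose black can, 52 mm diameter, 150 mm tall, standing; bystander. Origin: centre of its underside.
- soap_pump: Loose amber soap bottle with a white pump head, 72 mm diameter, 157 mm tall, standing; bystander. Origin: centre of its underside.
- tumbler: Loose blue ceramic tumbler, 72 mm across the rim, 85 mm tall, standing beyond the steriliser; bystander. Origin: centre of its underside.
Mind the look-alikes: they are no part of the job. What is shaped like the razor but brown is not meant.

How it is judged (in metres and radians):
On the way, in this order (a step that is already met when the one before it is completed fails the run):
1. nail brush and razor both lie flat on the tray's floor, let go (x of nail_brush in the frame of tray_floor between -0.07 and 0.07 m and y of nail_brush in the frame of tray_floor between -0.115 and 0.115 m and z of each of nail_brush, razor in the frame of tray_floor below 0.015 m and angle between each of nail_brush, razor's own z axis and vertical below 0.3 rad and x of razor in the frame of tray_floor between -0.07 and 0.07 m and y of razor in the frame of tray_floor between -0.115 and 0.115 m and contact force between the fingers and nail_brush below 0.1 N and contact force between the fingers and razor below 0.1 N and linear speed of each of nail_brush, razor below 0.03 m/s), for 0.2 s.
2. the yellow key is pressed down (at least 4.5 of its 6 mm) (value of joint key_yellow above 0.0045 m), for 0.04 s.
3. the blue key is pressed down (at least 4.5 of its 6 mm) (value of joint key_blue above 0.0045 m), for 0.04 s.
4. the green key is pressed down (at least 4.5 of its 6 mm) (value of joint key_green above 0.0045 m), for 0.04 s.
At the end, for the whole second after the job is handed in: The nail brush and the razor lie flat on the tray's floor (middle of each at least about 10 mm clear of the walls, underside within 15 mm of the floor, tilted less than 0.3 rad), released and at rest, and all four keys are up again (within 1.5 mm) (all of step 1 and value of joint each of key_yellow, key_blue, key_green, key_red below 0.0015 m); the robot touches nothing.
It fails at once if the red cancel key is pressed (3 mm or more) (value of joint key_red above 0.003 m).
It fails at once if two keys are down at once (3 mm or more each) (value of joint each of key_yellow, key_blue above 0.003 m or value of joint each of key_blue, key_green above 0.003 m or value of joint each of key_yellow, key_green above 0.003 m).
It fails at once if a key is pressed (3 mm or more) while the nail brush or the razor is not lying in the tray (not ((x of nail_brush in the frame of tray_floor between -0.07 and 0.07 m and y of nail_brush in the frame of tray_floor between -0.115 and 0.115 m and z of nail_brush in the frame of tray_floor below 0.015 m and angle between nail_brush's own z axis and vertical below 0.3 rad) and (x of razor in the frame of tray_floor between -0.07 and 0.07 m and y of razor in the frame of tray_floor between -0.115 and 0.115 m and z of razor in the frame of tray_floor below 0.015 m and angle between razor's own z axis and vertical below 0.3 rad)) and value of joint any of key_yellow, key_blue, key_green above 0.003 m).
It fails at once if the nail brush or the razor is let go over the tray with its underside higher than 55 mm over the tray's floor (above the rim) ((x of nail_brush in the frame of tray_floor between -0.09 and 0.09 m and y of nail_brush in the frame of tray_floor between -0.13 and 0.13 m and z of nail_brush in the frame of tray_floor above 0.055 m and contact force between the fingers and nail_brush below 0.02 N) or (x of razor in the frame of tray_floor between -0.09 and 0.09 m and y of razor in the frame of tray_floor between -0.13 and 0.13 m and z of razor in the frame of tray_floor above 0.055 m and contact force between the fingers and razor below 0.02 N)).
It fails at once if the can, the soap pump or the tumbler is moved more than 40 mm or tipped more than 0.3 rad (distance of any of foam_can, soap_pump, tumbler from where it was at the start of the episode above 0.04 m or angle between any of foam_can, soap_pump, tumbler's own z axis and vertical above 0.3 rad).
It also fails if it takes over 67 s, if anything falls off the work surface, if the arm or the gripper's body presses on something with over 40 N, if the wrist force passes 120 N, or if a joint passes its speed limit or range.

## Working session

There is one attempt and no reset: what is moved stays moved. The work goes in short steps, Python scripts to look and compute and a tool call to move; the robot and the scene stay as the last step left them, time stands still between calls to the robot, and variables do not carry over. Pictures are saved under pics/ and viewed, at most 10 in all, crops included, and the job is handed in when it is done.

Besides the shell and the picture viewer there is one more tool, called after ">>>" as name(argument=value, ...) on one line, values as JSON. send_rows: Moves the arm, as the interface text tells. Its arguments: {"type":"object","properties":{"moves":{"type":"array","items":{"type":"array","items":{"type":"number"}}},"grip_force":{"type":"number"}},"required":["moves"]}

```bash
ls; mkdir -p pics; python3 - <<'E'
from cell import arm
import cv2,numpy as np
for n in("scene","top"):
    im=arm.get_image(n); cv2.imwrite(f"pics/{n}0.png",cv2.resize(im[:,:,::-1],(800,600),interpolation=cv2.INTER_CUBIC)); cv2.imwrite(f"pics/{n}0raw.png",im[:,:,::-1])
    print(arm.calibration(n))
s=arm.sense();print(s, arm.tcp_to_tips)
E
```

```text
pics
{'fx': 433.01689939972954, 'fy': 433.01689939972954, 'cx': 252.44231834907112, 'cy': 195.9999628598981, 'R': array([[-0.14276148,  0.9897563 , -0.00127508],
       [ 0.70406655,  0.10064826, -0.70296531],
       [-0.69563601, -0.10125411, -0.711223  ]]), 't': array([ 0.10648826, -0.41270169,  2.00878666])}
{'fx': 355.159759031237, 'fy': 355.159759031237, 'cx': 259.7641389849388, 'cy': 188.45605119441848, 'R': array([[-0.05193415, -0.99864743, -0.00247992],
       [-0.97486286,  0.05123571, -0.21683476],
       [ 0.21666854, -0.00884354, -0.97620517]]), 't': array([0.02335585, 0.62827616, 0.89662261])}
{'time_s': 0.1, 'joint_pos': array([-70.04813207,  24.93255976,   1.43255805,  90.18429819,
        -0.66423688,  64.97313033,  -4.30281257]), 'dq': array([ 0.01011912, -0.07970344,  0.02800203, -0.15348147, -0.05385562,
       -0.03253645, -0.02290931]), 'joint_efforts': array([ 3.49220842e-03, -6.71747732e+01,  1.02820069e+00, -3.16899669e+01,
        1.56695576e-02,  7.30981541e-03,  4.07445043e-05]), 'position': array([0.27218875, 0.56212483, 0.23860092]), 'tool_rot': array([[-9.00047833e-01,  4.35790849e-01, -4.84462419e-04],
       [ 4.35791093e-01,  9.00046846e-01, -1.34084668e-03],
       [-1.48289842e-04, -1.41795056e-03, -9.99998984e-01]]), 'contact_force': array([ 0.37736875, -0.31586226,  0.25597781]), 'moment': array([-0.02924455, -0.02735015, -0.01157928]), 'finger_force': 0.0, 'gripper_width': 0.08554748432162687} 0.008
```

View pics/scene0.png

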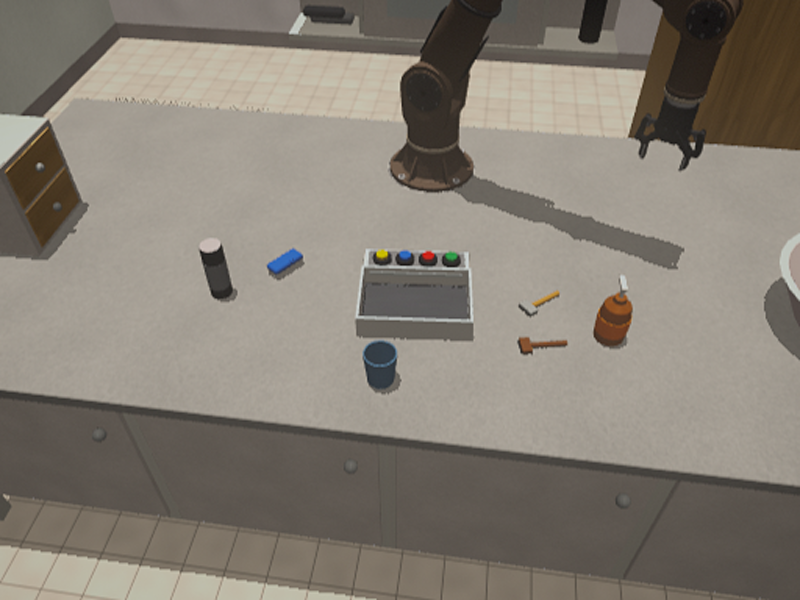

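View pics/top0.png

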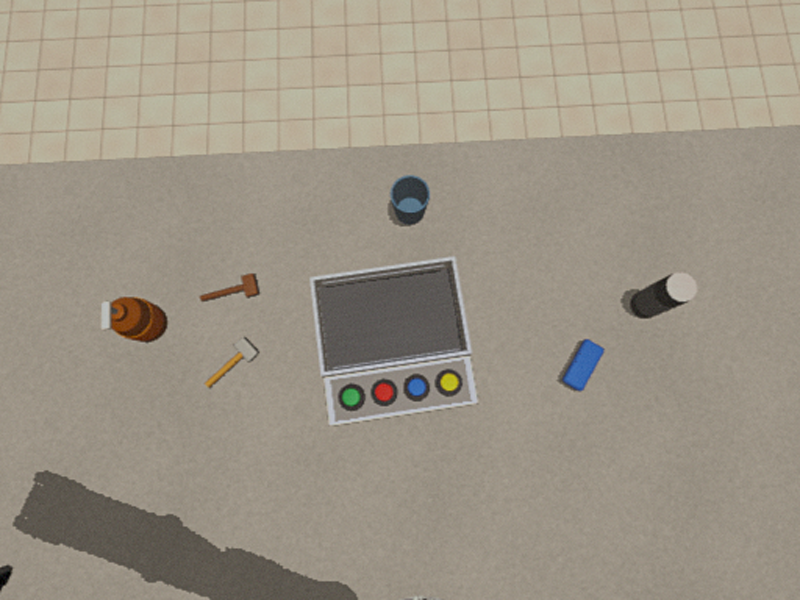

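The top picture (800x600) shows the brush at (582,365), with the can at (660,295). The keys are green (351,397), red (384,391), blue (417,387) and yellow (449,382), and the tray is at (390,317). There are two razor shapes: an all-brown one at (230,288), and one with a brass handle and steel head at (232,362). The second fits the description. I'll confirm it in a crop and measure.

```bash
cat > h.py <<'E'
import numpy as np,cv2
from cell import arm
def ray(n,u,v,z):
    c=arm.calibration(n);R=np.array(c["R"]);t=np.array(c["t"])
    C=-R.T@t; d=R.T@np.array([(u-c["cx"])/c["fx"],(v-c["cy"])/c["fy"],1])
    return C+d*(z-C[2])/d[2]
def proj(n,X):
    c=arm.calibration(n);p=np.array(c["R"])@np.array(X)+c["t"]
    return np.array([c["fx"]*p[0]/p[2]+c["cx"],c["fy"]*p[1]/p[2]+c["cy"]])
def seg(n,im,lo,hi,box):
    hsv=cv2.cvtColor(im,cv2.COLOR_RGB2HSV); m=cv2.inRange(hsv,lo,hi)
    k=np.zeros_like(m);x0,y0,x1,y1=box;k[y0:y1,x0:x1]=1;m=m*k
    nn,l,st,ce=cv2.connectedComponentsWithStats(m)
    i=1+np.argmax(st[1:,4]); ys,xs=np.where(l==i); return xs,ys
def blob(n,xs,ys,z):
    P=np.array([ray(n,x,y,z)[:2] for x,y in zip(xs,ys)],np.float32)
    r=cv2.minAreaRect(P); b=cv2.boxPoints(r)
    e1,e2=b[1]-b[0],b[2]-b[1]; e=e1 if np.hypot(*e1)>np.hypot(*e2) else e2
    return P.mean(0),np.array(r[0]),sorted(r[1]),np.degrees(np.arctan2(e[1],e[0]))%180
E
python3 - <<'E'
from h import *
im=cv2.imread("pics/top0raw.png")[:,:,::-1].copy();s=.64
def B(x0,y0,x1,y1):return [int(a*s) for a in(x0,y0,x1,y1)]
f=lambda nm,lo,hi,box,z,n="top",I=None:print(nm,*[np.round(q,4) for q in blob(n,*seg(n,im if I is None else I,lo,hi,B(*box)),z)])
f("brush",(100,120,60),(125,255,255),(540,320,630,410),.032)
for nm,lo,hi,bx in(("g",(50,100,50),(80,255,255),(330,375,370,420)),("r",(0,150,60),(8,255,255),(365,370,402,412)),("b",(100,120,60),(125,255,255),(400,365,435,405)),("y",(22,150,80),(35,255,255),(430,360,470,400))): f(nm,lo,hi,bx,.063)
f("handle",(10,120,100),(30,255,255),(195,325,265,395),.0065)
f("head",(0,0,135),(179,60,255),(225,330,265,365),.013)
f("brown",(0,80,40),(15,255,255),(190,265,265,305),.0065)
for nm,u,v,z in(("can top",681,288,.15),("tumbler rim",410,192,.085),("pump base?",140,320,.07)):print(nm,ray("top",u*s,v*s,z))
# rim outer corners
for c in((311,278),(455,258),(469,353),(322,373)):print("rim",ray("top",c[0]*s,c[1]*s,.06))
for c in((331,424),(477,404)):print("console",ray("top",c[0]*s,c[1]*s,.041))
cr=im[165:260,115:190,::-1];cv2.imwrite("pics/crop1.png",cv2.resize(cr,None,fx=6,fy=6,interpolation=cv2.INTER_CUBIC))
I=cv2.imread("pics/scene0raw.png")[:,:,::-1].copy()
f("brush scene",(100,120,60),(125,255,255),(250,230,320,290),.032,"scene",I)
E
```

```text
brush [ 0.4949 -0.3132] [ 0.495  -0.3129] [0.0377 0.0877] 145.1916
g [0.4592 0.0927] [0.4599 0.0922] [0.0286 0.029 ] 88.0643
r [0.4648 0.0372] [0.4651 0.0372] [0.0283 0.029 ] 150.7052
b [ 0.4706 -0.0181] [ 0.471  -0.0191] [0.0261 0.029 ] 87.0167
y [ 0.4756 -0.0741] [ 0.4759 -0.0749] [0.0262 0.0291] 87.0121
handle [0.5217 0.3262] [0.5225 0.3253] [0.0117 0.081 ] 130.6621
head [0.5638 0.2869] [0.5612 0.2878] [0.0595 0.0716] 87.0093
brown [0.671  0.3061] [0.6694 0.3206] [0.0412 0.1056] 101.5634
can top [ 0.59818632 -0.44682005  0.15      ]
tumbler rim [ 0.81163835 -0.02638782  0.085     ]
pump base? [0.60744567 0.45024485 0.07      ]
rim [0.66922906 0.15650536 0.06      ]
rim [ 0.69251012 -0.10043052  0.06      ]
rim [ 0.52219413 -0.11236637  0.06      ]
rim [0.50125307 0.14026883 0.06      ]
console [0.4157545  0.12942482 0.041     ]
console [ 0.43617261 -0.12158993  0.041     ]
brush scene [ 0.5022 -0.3107] [ 0.5014 -0.31  ] [0.0428 0.0887] 145.0942
```

View pics/crop1.png

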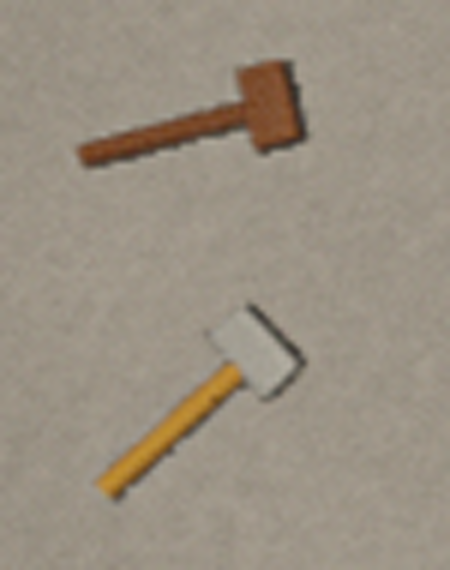

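The crop confirms it: the brass handle and steel head (crop 110–300, 305–495) is the razor, and the all-brown one above is the look-alike. The measurements agree with the given sizes: brush 88x38 mm, handle 81x12 mm, keys 56 mm apart. The key row plus 130 mm also lands on the rim centre.

```bash
cat >> h.py <<'E'
from scipy.spatial.transform import Rotation as Rn
T=np.array([.5965,.0214]);TY=5.4
def tray(x,y):
    c,s=np.cos(np.radians(TY)),np.sin(np.radians(TY));return T+[c*x-s*y,s*x+c*y]
def Ry(yaw): # yaw = world angle of tool y, tool down
    a=np.radians(yaw);y=np.array([np.cos(a),np.sin(a),0]);z=np.array([0,0,-1.]);return np.c_[np.cross(y,z),y,z]
def plan(*wps,start=None):
    """wps: (x,y,z,yaw); prints fractions for consecutive calls, from the sensed pose"""
    s=arm.sense();p,R=s["position"],s["tool_rot"]
    if start is not None:p,R=np.array(start[:3]),Ry(start[3])
    else: print("at",p.round(4),"yaw",round(np.degrees(np.arctan2(R[1,1],R[0,1])),1),"w",round(s["gripper_width"],4),"ff",s["finger_force"],"t",s["time_s"],"F",s["contact_force"].round(1))
    for w in wps:
        g=np.array(w[:3]);G=Ry(w[3]);d=R.T@(g-p);r=Rn.from_matrix(R.T@G).as_rotvec()/np.pi
        print(d.round(4),r.round(4),"rows>=",round(max(np.linalg.norm(d)/.05,np.linalg.norm(r)*180/8.59),1));p,R=g,G
E
python3 - <<'E'
from h import *
plan((.42,.42,.19,40.7),(.537,.308,.10,40.7),(.537,.308,.012,40.7))
E
```

```text
at [0.2722 0.5621 0.2386] yaw 64.2 w 0.0855 ff 0.0 t 0.1 F [ 0.4 -0.3  0.3]
[-0.195  -0.0634  0.0487] [-4.000e-04  1.000e-04  1.304e-01] rows>= 4.2
[-0.1612  0.0157  0.09  ] [0. 0. 0.] rows>= 3.7
[0.    0.    0.088] [0. 0. 0.] rows>= 1.8
```

>>> send_rows(moves=[[-0.195,-0.063,0.049,0,0,0.13,60],[-0.195,-0.063,0.049,0,0,0.13,60],[-0.195,-0.063,0.049,0,0,0.13,60],[-0.195,-0.063,0.049,0,0,0.13,60],[-0.195,-0.063,0.049,0,0,0.13,60]])

```text
time_s: 0.6
position: [0.425, 0.4144, 0.1889]
tool_rot: [[-0.647, 0.763, 0.001], [0.763, 0.647, -0.005], [-0.004, -0.002, -1.0]]
contact_force: [0.2, -0.1, 0.4]
gripper_width: 0.06
finger_force: 0.0
```

>>> send_rows(moves=[[-0.161,0.016,0.09,0,0,0,60],[-0.161,0.016,0.09,0,0,0,60],[-0.161,0.016,0.09,0,0,0,60],[-0.161,0.016,0.09,0,0,0,60],[-0.161,0.016,0.09,0,0,0,60]])

```text
time_s: 1.1
position: [0.54, 0.3032, 0.0975]
tool_rot: [[-0.648, 0.762, -0.002], [0.762, 0.648, -0.005], [-0.003, -0.005, -1.0]]
contact_force: [0.0, -0.8, -0.7]
gripper_width: 0.0601
finger_force: 0.0
```

```bash
python3 - <<'E'
from h import *
plan((.537,.308,.012,40.7)); print(arm.tcp_to_tips)
im=arm.get_image("top");cv2.imwrite("pics/top1.png",cv2.resize(im[140:270,90:220,::-1],None,fx=4,fy=4,interpolation=cv2.INTER_CUBIC))
E
```

```text
at [0.54   0.3032 0.0975] yaw 40.4 w 0.0601 ff 0.0 t 1.1 F [ 0.  -0.8 -0.7]
[0.0058 0.0012 0.0855] [-0.0015  0.0009 -0.0019] rows>= 1.7
0.008
```

>>> send_rows(moves=[[0.006,0.001,0.045,0,0,0,60],[0.006,0.001,0.045,0,0,0,60],[0.006,0.001,0.045,0,0,0,60]])

```text
time_s: 1.45
position: [0.5331, 0.3155, 0.0554]
tool_rot: [[-0.655, 0.756, -0.002], [0.756, 0.655, -0.001], [0.001, -0.002, -1.0]]
contact_force: [0.5, 0.8, 0.4]
gripper_width: 0.0598
finger_force: 0.0
```

```bash
python3 - <<'E'
from h import *
plan((.537,.308,.012,40.7))
E
```

```text
at [0.5331 0.3155 0.0554] yaw 40.9 w 0.0598 ff 0.0 t 1.45 F [0.5 0.8 0.4]
[-0.0083 -0.0019  0.0434] [-0.0006 -0.0003  0.001 ] rows>= 0.9
```

>>> send_rows(moves=[[-0.006,-0.001,0.018,0,0,0,60],[-0.006,-0.001,0.018,0,0,0,60],[-0.006,-0.001,0.018,0,0,0,60],[-0.006,-0.001,0.018,0,0,0,60],[-0.006,-0.001,0.018,0,0,0,60]])

```text
time_s: 1.95
position: [0.538, 0.3101, 0.0385]
tool_rot: [[-0.653, 0.757, 0.001], [0.757, 0.653, 0.001], [0.0, 0.002, -1.0]]
contact_force: [-1.0, 0.7, -0.3]
gripper_width: 0.0602
finger_force: 0.0
```

```bash
python3 - <<'E'
from h import *
plan((.537,.308,.012,40.7))
im=arm.get_image("top");cv2.imwrite("pics/top2.png",cv2.resize(im[140:270,90:220,::-1],None,fx=4,fy=4,interpolation=cv2.INTER_CUBIC))
E
```

```text
at [0.538  0.3101 0.0385] yaw 40.8 w 0.0602 ff 0.0 t 1.95 F [-1.   0.7 -0.3]
[-0.0009 -0.0021  0.0265] [ 0.0005 -0.      0.0005] rows>= 0.5
```

View pics/top2.png

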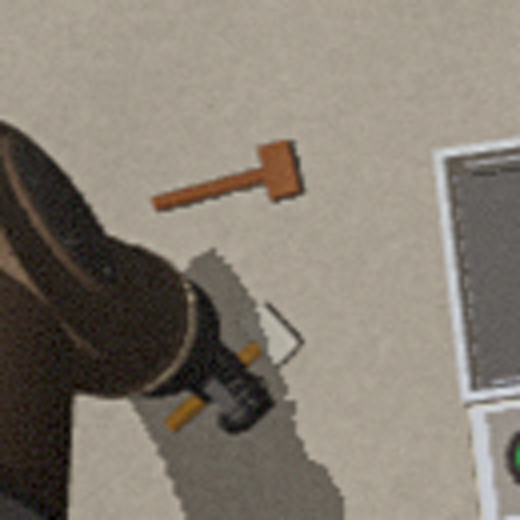

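The picture shows the gripper over the brass handle, which is visible at (185,410) and (250,352), with the head free at (280,335). I'll descend and grip.

>>> send_rows(moves=[[-0.001,-0.002,0.026,0,0,0,60],[-0.001,-0.002,0.026,0,0,0,60],[-0.001,-0.002,0.026,0,0,0,60],[-0.001,-0.002,0.026,0,0,0,0],[-0.001,-0.002,0.026,0,0,0,0]], grip_force=40)

```text
time_s: 2.5
position: [0.5373, 0.3077, 0.0123]
tool_rot: [[-0.653, 0.757, 0.001], [0.757, 0.653, 0.001], [-0.0, 0.001, -1.0]]
contact_force: [-0.6, -0.2, 0.8]
gripper_width: 0.0321
finger_force: 0.0
```

>>> send_rows(moves=[[0,0,0,0,0,0,0],[0,0,0,0,0,0,0],[0,0,0,0,0,0,0],[0,0,0,0,0,0,0],[0,0,0,0,0,0,0]])

```text
time_s: 3.0
position: [0.5372, 0.3076, 0.0121]
tool_rot: [[-0.653, 0.757, 0.001], [0.757, 0.653, 0.001], [-0.0, 0.001, -1.0]]
contact_force: [0.1, 0.0, 6.4]
gripper_width: 0.0108
finger_force: 39.1
```

```bash
python3 - <<'E'
from h import *
plan((.537,.308,.16,40.7))
# TCP goal for razor origin at tray(0,60), yaw kept: tcp is origin+.011 along (0.652,-.758)
g=tray(0,60e-3)+.011*np.array([.652,-.758]);print(g,.3)
plan((*(g),.16,40.7),(*g,.025,40.7),start=(.537,.308,.16,40.7))
E
```

```text
at [0.5372 0.3076 0.0121] yaw 40.8 w 0.0108 ff 39.05847251415253 t 3.0 F [0.1 0.  6.4]
[ 0.0004  0.0003 -0.1479] [0.0004 0.     0.0004] rows>= 3.0
[0.5980255  0.07279572] 0.3
[-0.2181 -0.1071  0.    ] [0. 0. 0.] rows>= 4.9
[0.    0.    0.135] [0. 0. 0.] rows>= 2.7
```

The opening is 10.8 mm, under the 13 mm handle, and there is an upward push. The pads must be holding above the handle's axis, so I'll regrip a little lower.

>>> send_rows(moves=[[0,0,0,0,0,0,30],[0,0,0,0,0,0,30],[0,0,0.004,0,0,0,30],[0,0,0.004,0,0,0,30],[0,0,0.004,0,0,0,30]])

```text
time_s: 3.5
position: [0.537, 0.3075, 0.0077]
tool_rot: [[-0.653, 0.757, 0.001], [0.757, 0.653, 0.0], [0.0, 0.001, -1.0]]
contact_force: [-1.2, -0.6, 8.5]
gripper_width: 0.0299
finger_force: 3.9
```

>>> send_rows(moves=[[0,0,0,0,0,0,0],[0,0,0,0,0,0,0],[0,0,0,0,0,0,0],[0,0,0,0,0,0,0],[0,0,0,0,0,0,0]])

```text
time_s: 4.0
position: [0.5378, 0.3078, 0.0086]
tool_rot: [[-0.653, 0.757, 0.002], [0.757, 0.653, 0.001], [-0.0, 0.002, -1.0]]
contact_force: [-1.9, -1.0, 13.5]
gripper_width: 0.0111
finger_force: 42.0
```

The fingertips now touch the counter and the opening still reads 11 mm, so that is just pad give. The hold is sound, and I'll lift.

>>> send_rows(moves=[[0,0,-0.01,0,0,0,0],[0,0,-0.05,0,0,0,0],[0,0,-0.1,0,0,0,0],[0,0,-0.14,0,0,0,0],[0,0,-0.14,0,0,0,0]])

```text
time_s: 4.5
position: [0.5397, 0.3089, 0.1534]
tool_rot: [[-0.653, 0.758, 0.008], [0.758, 0.653, 0.005], [-0.001, 0.01, -1.0]]
contact_force: [0.6, 0.1, -1.7]
gripper_width: 0.0113
finger_force: 39.1
```

>>> send_rows(moves=[[0,0,0,0,0,0,0],[0,0,0,0,0,0,0]])

```text
time_s: 4.7
position: [0.5358, 0.3069, 0.146]
tool_rot: [[-0.653, 0.757, -0.002], [0.757, 0.653, -0.001], [0.0, -0.002, -1.0]]
contact_force: [-0.7, -0.0, -0.7]
gripper_width: 0.0113
finger_force: 39.1
```

```bash
python3 - <<'E'
from h import *
g=tray(0,60e-3)+.011*np.array([.652,-.758])
plan((*g,.145,40.7))
im=arm.get_image("scene");cv2.imwrite("pics/s1.png",cv2.resize(im[130:260,270:420,::-1],None,fx=5,fy=4.5,interpolation=cv2.INTER_CUBIC))
E
```

```text
at [0.5358 0.3069 0.146 ] yaw 40.8 w 0.0113 ff 39.142091274261475 t 4.7 F [-0.7 -0.  -0.7]
[-0.2179 -0.1057  0.0012] [-0.0008 -0.0001  0.0004] rows>= 4.8
```

View pics/s1.png

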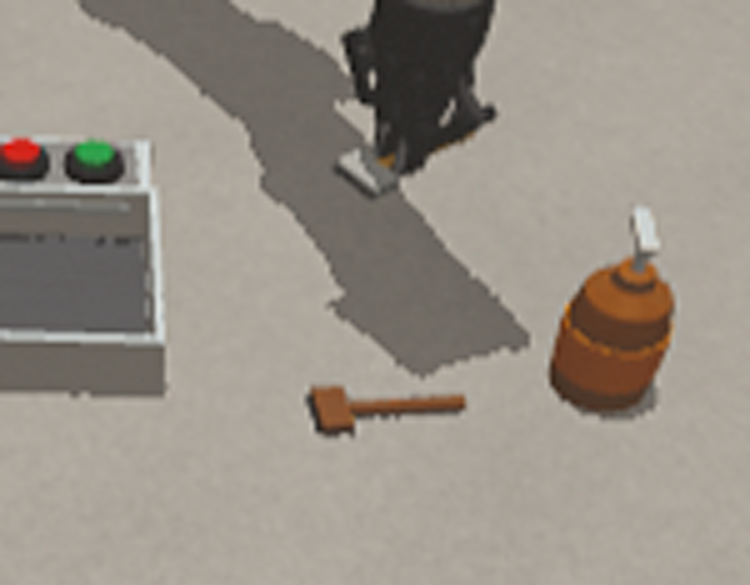

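The razor is held level, with its head at (365,170) and handle end at (460,135). Next, over the tray.

>>> send_rows(moves=[[-0.044,-0.021,0,0,0,0,0],[-0.088,-0.042,0,0,0,0,0],[-0.131,-0.063,0,0,0,0,0],[-0.175,-0.085,0,0,0,0,0],[-0.218,-0.106,0,0,0,0,0]])

```text
time_s: 5.25
position: [0.5982, 0.0708, 0.1457]
tool_rot: [[-0.653, 0.757, -0.003], [0.757, 0.653, -0.001], [0.001, -0.002, -1.0]]
contact_force: [0.8, -0.5, -0.2]
gripper_width: 0.0113
finger_force: 39.2
```

>>> send_rows(moves=[[0,0,0,0,0,0,0],[0,0,0,0,0,0,0],[0,0,0,0,0,0,0],[0,0,0,0,0,0,0]])

```text
time_s: 5.65
position: [0.5982, 0.075, 0.1466]
tool_rot: [[-0.655, 0.756, -0.001], [0.756, 0.655, 0.001], [0.001, -0.001, -1.0]]
contact_force: [-0.1, -0.3, -1.0]
gripper_width: 0.0111
finger_force: 39.2
```

```bash
python3 - <<'E'
from h import *
g=tray(0,60e-3)+.011*np.array([.652,-.758])
plan((*g,.04,40.7),(*g,.02,40.7))
im=arm.get_image("scene");cv2.imwrite("pics/s2.png",cv2.resize(im[130:230,210:330,::-1],None,fx=5,fy=5,interpolation=cv2.INTER_CUBIC))
E
```

```text
at [0.5982 0.075  0.1466] yaw 40.9 w 0.0111 ff 39.19180154800415 t 5.65 F [-0.1 -0.3 -1. ]
[-0.0017 -0.0015  0.1066] [-0.0002 -0.0004  0.0013] rows>= 2.1
[0.   0.   0.02] [0. 0. 0.] rows>= 0.4
```

View pics/s2.png

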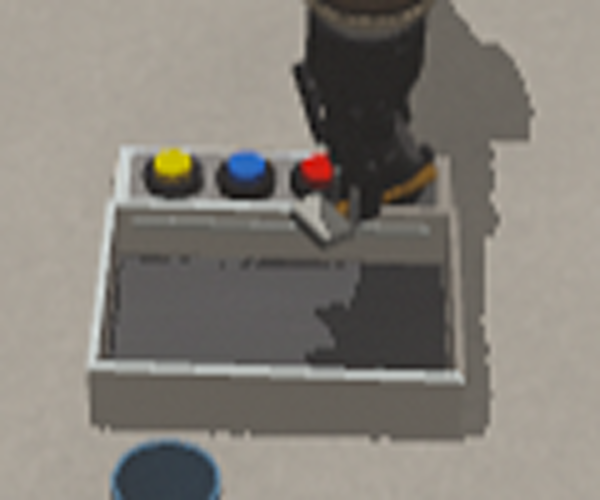

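The razor is over the tray's green-key half, with its head at (325,215) and handle end at (430,175), level and clear of the walls. Lowering.

>>> send_rows(moves=[[-0.002,-0.001,0.03,0,0,0,0],[-0.002,-0.001,0.06,0,0,0,0],[-0.002,-0.001,0.09,0,0,0,0],[-0.002,-0.001,0.106,0,0,0,0],[-0.002,-0.001,0.106,0,0,0,0]])

```text
time_s: 6.2
position: [0.5973, 0.0718, 0.0389]
tool_rot: [[-0.654, 0.756, -0.005], [0.756, 0.654, -0.001], [0.003, -0.004, -1.0]]
contact_force: [-0.6, 0.5, -0.8]
gripper_width: 0.0108
finger_force: 39.2
```

>>> send_rows(moves=[[0,0,0,0,0,0,0],[0,0,0.01,0,0,0,0],[0,0,0.016,0,0,0,0],[0,0,0.018,0,0,0,0],[0,0,0.018,0,0,0,0]])

```text
time_s: 6.7
position: [0.5993, 0.0708, 0.0232]
tool_rot: [[-0.653, 0.757, -0.0], [0.757, 0.653, -0.0], [0.0, -0.0, -1.0]]
contact_force: [0.2, -0.2, -0.9]
gripper_width: 0.0108
finger_force: 39.2
```

>>> send_rows(moves=[[0,0,0,0,0,0,0],[0,0,0,0,0,0,0],[0,0,0,0,0,0,0]])

```text
time_s: 7.0
position: [0.5996, 0.0708, 0.0235]
tool_rot: [[-0.653, 0.757, 0.0], [0.757, 0.653, 0.0], [-0.0, 0.0, -1.0]]
contact_force: [-0.2, -0.8, -0.3]
gripper_width: 0.0112
finger_force: 39.2
```

>>> send_rows(moves=[[0,0,0.004,0,0,0,0],[0,0,0.004,0,0,0,0],[0,0,0.004,0,0,0,0],[0,0,0.004,0,0,0,40],[0,0,0.004,0,0,0,40]])

```text
time_s: 7.5
position: [0.5995, 0.0708, 0.0194]
tool_rot: [[-0.653, 0.757, 0.0], [0.757, 0.653, 0.0], [-0.0, 0.0, -1.0]]
contact_force: [0.4, 0.0, 0.1]
gripper_width: 0.0389
finger_force: 0.0
```

>>> send_rows(moves=[[0,0,0,0,0,0,40],[0,0,0,0,0,0,40],[0,0,-0.05,0,0,0,40],[0,0,-0.1,0,0,0,40],[0,0,-0.15,0,0,0,40]])

```text
time_s: 8.0
position: [0.5989, 0.0707, 0.1709]
tool_rot: [[-0.653, 0.757, -0.001], [0.757, 0.653, -0.0], [0.0, -0.001, -1.0]]
contact_force: [0.4, -0.2, 0.3]
gripper_width: 0.04
finger_force: 0.0
```

>>> send_rows(moves=[[0,0,0,0,0,0,70],[0,0,0,0,0,0,70],[0,0,0,0,0,0,70]])

```text
time_s: 8.3
position: [0.5986, 0.0709, 0.1685]
tool_rot: [[-0.653, 0.757, -0.001], [0.757, 0.653, -0.0], [0.001, -0.001, -1.0]]
contact_force: [-0.2, 0.1, -1.1]
gripper_width: 0.0696
finger_force: 0.0
```

```bash
python3 - <<'E'
from h import *
plan((.56,-.12,.17,50),(.495,-.313,.14,55.2),(.495,-.313,.045,55.2))
E
```

```text
at [0.5986 0.0709 0.1685] yaw 40.8 w 0.0696 ff 0.0 t 8.3 F [-0.2  0.1 -1.1]
[-0.1193 -0.1539 -0.0014] [-0.0004 -0.0003 -0.0513] rows>= 3.9
[-0.0743 -0.1896  0.03  ] [ 0.      0.     -0.0289] rows>= 4.1
[0.    0.    0.095] [0. 0. 0.] rows>= 1.9
```

>>> send_rows(moves=[[-0.03,-0.038,0,0,0,-0.013,70],[-0.06,-0.077,0,0,0,-0.026,70],[-0.09,-0.115,0,0,0,-0.038,70],[-0.119,-0.154,0,0,0,-0.051,70],[-0.119,-0.154,0,0,0,-0.051,70]])

```text
time_s: 8.8
position: [0.5571, -0.1288, 0.168]
tool_rot: [[-0.759, 0.651, -0.004], [0.651, 0.759, -0.004], [0.0, -0.005, -1.0]]
contact_force: [-0.2, 0.0, 0.4]
gripper_width: 0.0702
finger_force: 0.0
```

>>> send_rows(moves=[[-0.015,-0.038,0.006,0,0,-0.006,70],[-0.03,-0.076,0.012,0,0,-0.012,70],[-0.045,-0.114,0.018,0,0,-0.018,70],[-0.06,-0.152,0.024,0,0,-0.024,70],[-0.074,-0.19,0.03,0,0,-0.029,70]])

```text
time_s: 9.3
position: [0.4935, -0.3137, 0.1375]
tool_rot: [[-0.821, 0.571, -0.002], [0.571, 0.821, 0.001], [0.003, -0.0, -1.0]]
contact_force: [1.2, -0.4, -0.1]
gripper_width: 0.0701
finger_force: 0.0
```

>>> send_rows(moves=[[0,0,0.04,0,0,0,70],[0,0,0.075,0,0,0,70],[0,0,0.075,0,0,0,70],[0,0,0.075,0,0,0,70],[0,0,0.075,0,0,0,70]])

```text
time_s: 9.8
position: [0.4958, -0.313, 0.0655]
tool_rot: [[-0.821, 0.571, 0.001], [0.571, 0.821, -0.001], [-0.001, 0.0, -1.0]]
contact_force: [-0.3, -0.7, -0.8]
gripper_width: 0.0704
finger_force: 0.0
```

```bash
python3 - <<'E'
from h import *
plan((.496,-.3125,.014,55.2))
im=arm.get_image("top");a=im[140:270,180:400,::-1];cv2.imwrite("pics/t3.png",cv2.resize(a,None,fx=3.6,fy=3.6,interpolation=cv2.INTER_CUBIC))
E
```

```text
at [ 0.4958 -0.313   0.0655] yaw 55.2 w 0.0704 ff 0.0 t 9.8 F [-0.3 -0.7 -0.8]
[0.0002 0.0005 0.0515] [ 0.0001  0.0005 -0.    ] rows>= 1.0
```

View pics/t3.png

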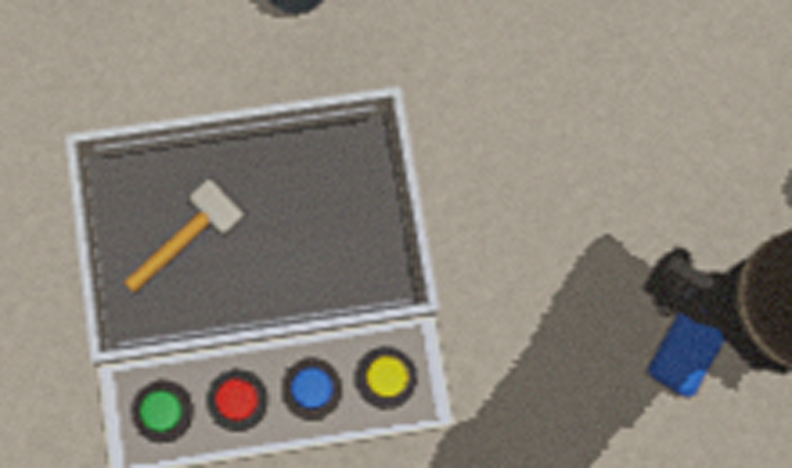

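The razor lies flat in the tray at (185,235), well clear of the walls. The gripper straddles the brush at (685,345). Grip the brush.

>>> send_rows(moves=[[0,0,0.03,0,0,0,70],[0,0,0.05,0,0,0,70],[0,0,0.05,0,0,0,70],[0,0,0.05,0,0,0,0],[0,0,0.05,0,0,0,0]])

```text
time_s: 10.35
position: [0.4959, -0.3135, 0.016]
tool_rot: [[-0.821, 0.571, 0.002], [0.571, 0.821, -0.001], [-0.003, 0.0, -1.0]]
contact_force: [-1.8, -2.0, 3.6]
gripper_width: 0.0416
finger_force: 2.4
```

>>> send_rows(moves=[[0,0,0,0,0,0,0],[0,0,0,0,0,0,0],[0,0,0,0,0,0,0],[0,0,0,0,0,0,0]])

```text
time_s: 10.75
position: [0.496, -0.3135, 0.0162]
tool_rot: [[-0.821, 0.571, 0.003], [0.571, 0.821, -0.001], [-0.003, 0.001, -1.0]]
contact_force: [-0.1, 0.1, 6.3]
gripper_width: 0.0392
finger_force: 41.1
```

>>> send_rows(moves=[[0,0,-0.02,0,0,0,0],[0,0,-0.06,0,0,0,0],[0,0,-0.1,0,0,0,0],[0,0,-0.13,0,0,0,0],[0,0,-0.13,0,0,0,0]])

```text
time_s: 11.25
position: [0.4974, -0.3145, 0.1499]
tool_rot: [[-0.821, 0.571, 0.008], [0.571, 0.821, -0.004], [-0.009, 0.001, -1.0]]
contact_force: [0.3, 0.0, -0.9]
gripper_width: 0.0394
finger_force: 40.6
```

>>> send_rows(moves=[[0,0,0,0,0,0,0],[0,0,0,0,0,0,0],[0,0,0,0,0,0,0]])

```text
time_s: 11.55
position: [0.4941, -0.3125, 0.1431]
tool_rot: [[-0.821, 0.571, -0.002], [0.571, 0.821, 0.001], [0.002, -0.0, -1.0]]
contact_force: [0.3, -0.3, -1.1]
gripper_width: 0.0393
finger_force: 40.6
```

```bash
python3 - <<'E'
from h import *
g=tray(0,-62e-3)
m=(.55,-.14,.145,55.2)
plan(m,(*g,.145,55.2),(*g,.04,55.2))
E
```

```text
at [ 0.4941 -0.3125  0.1431] yaw 55.2 w 0.0393 ff 40.627532601356506 t 11.55 F [ 0.3 -0.3 -1.1]
[ 0.0527  0.1735 -0.0018] [-0.0001 -0.0007 -0.0002] rows>= 3.6
[0.0139 0.1117 0.    ] [0. 0. 0.] rows>= 2.3
[0.    0.    0.105] [0. 0. 0.] rows>= 2.1
```

>>> send_rows(moves=[[0.013,0.043,0,0,0,0,0],[0.026,0.087,0,0,0,0,0],[0.04,0.13,0,0,0,0,0],[0.053,0.174,-0.002,0,0,0,0],[0.053,0.174,-0.002,0,0,0,0]])

```text
time_s: 12.05
position: [0.5527, -0.1313, 0.1453]
tool_rot: [[-0.827, 0.563, -0.001], [0.563, 0.827, 0.004], [0.003, 0.003, -1.0]]
contact_force: [-0.6, -0.1, -1.7]
gripper_width: 0.0394
finger_force: 40.7
```

>>> send_rows(moves=[[0.005,0.037,0,0,0,0,0],[0.01,0.075,0,0,0,0,0],[0.014,0.112,0,0,0,0,0],[0.014,0.112,0,0,0,0,0],[0.014,0.112,0,0,0,0,0]])

```text
time_s: 12.55
position: [0.6029, -0.039, 0.1451]
tool_rot: [[-0.822, 0.569, -0.002], [0.569, 0.822, -0.0], [0.002, -0.001, -1.0]]
contact_force: [0.5, -1.1, -2.0]
gripper_width: 0.0393
finger_force: 40.8
```

>>> send_rows(moves=[[0,0,0,0,0,0,0],[0,0,0,0,0,0,0]])

```text
time_s: 12.75
position: [0.6025, -0.0416, 0.146]
tool_rot: [[-0.82, 0.573, -0.001], [0.573, 0.82, -0.001], [0.0, -0.001, -1.0]]
contact_force: [-0.2, -0.5, -0.8]
gripper_width: 0.0392
finger_force: 40.8
```

```bash
python3 - <<'E'
from h import *
g=tray(0,-62e-3)
plan((*g,.04,55.2))
im=arm.get_image("scene");cv2.imwrite("pics/s3.png",cv2.resize(im[130:230,190:310,::-1],None,fx=5,fy=5,interpolation=cv2.INTER_CUBIC))
E
```

```text
at [ 0.6025 -0.0416  0.146 ] yaw 55.0 w 0.0392 ff 40.77716946601868 t 12.75 F [-0.2 -0.5 -0.8]
[0.0008 0.001  0.106 ] [-0.0003 -0.0001 -0.0009] rows>= 2.1
```

View pics/s3.png

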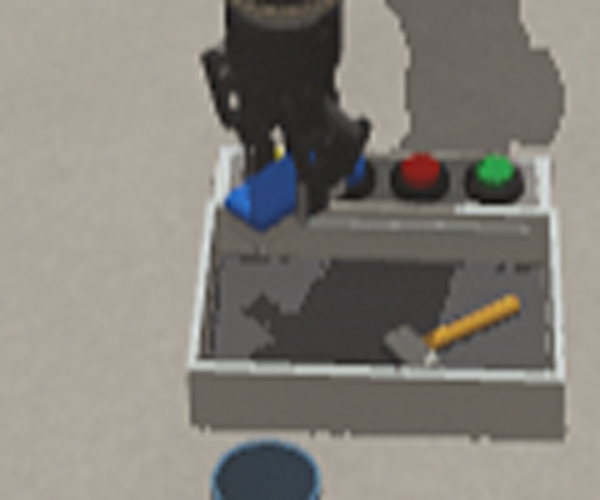

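The brush is held level over the yellow-key half, at (265,195), clear of the razor at (450,325). Lowering.

>>> send_rows(moves=[[0.001,0.001,0.03,0,0,0,0],[0.001,0.001,0.06,0,0,0,0],[0.001,0.001,0.09,0,0,0,0],[0.001,0.001,0.106,0,0,0,0],[0.001,0.001,0.106,0,0,0,0]])

```text
time_s: 13.3
position: [0.6009, -0.0393, 0.038]
tool_rot: [[-0.82, 0.572, -0.004], [0.572, 0.82, -0.0], [0.004, -0.003, -1.0]]
contact_force: [-0.3, 0.0, -1.6]
gripper_width: 0.0392
finger_force: 40.8
```

>>> send_rows(moves=[[0,0,0,0,0,0,0],[0,0,0.006,0,0,0,0],[0,0,0.009,0,0,0,0],[0,0,0.009,0,0,0,0],[0,0,0.009,0,0,0,0]])

```text
time_s: 13.8
position: [0.6031, -0.0384, 0.0316]
tool_rot: [[-0.821, 0.571, 0.001], [0.571, 0.821, 0.0], [-0.0, 0.0, -1.0]]
contact_force: [0.1, 0.1, -0.9]
gripper_width: 0.0391
finger_force: 40.8
```

>>> send_rows(moves=[[0,0,0,0,0,0,0],[0,0,0,0,0,0,0],[0,0,0,0,0,0,0]])

```text
time_s: 14.1
position: [0.603, -0.0385, 0.0314]
tool_rot: [[-0.821, 0.571, 0.0], [0.571, 0.821, 0.0], [-0.0, 0.0, -1.0]]
contact_force: [0.2, 0.3, -1.8]
gripper_width: 0.0394
finger_force: 40.8
```

>>> send_rows(moves=[[0,0,0.005,0,0,0,0],[0,0,0.005,0,0,0,0],[0,0,0.005,0,0,0,0],[0,0,0.005,0,0,0,56],[0,0,0.005,0,0,0,56]])

```text
time_s: 14.6
position: [0.6027, -0.0385, 0.0261]
tool_rot: [[-0.821, 0.571, -0.0], [0.571, 0.821, 0.0], [0.0, -0.0, -1.0]]
contact_force: [-0.4, 0.3, 0.1]
gripper_width: 0.0561
finger_force: 0.0
```

>>> send_rows(moves=[[0,0,0,0,0,0,56],[0,0,0,0,0,0,56],[0,0,-0.04,0,0,0,56],[0,0,-0.09,0,0,0,56],[0,0,-0.13,0,0,0,56]])

```text
time_s: 15.1
position: [0.6031, -0.0386, 0.1585]
tool_rot: [[-0.821, 0.571, 0.001], [0.571, 0.821, -0.0], [-0.001, 0.0, -1.0]]
contact_force: [1.0, -0.6, 0.1]
gripper_width: 0.056
finger_force: 0.0
```

>>> send_rows(moves=[[0,0,0,0,0,0,0],[0,0,0,0,0,0,0],[0,0,0,0,0,0,0],[0,0,0,0,0,0,0],[0,0,0,0,0,0,0]])

```text
time_s: 15.6
position: [0.6022, -0.0385, 0.155]
tool_rot: [[-0.821, 0.571, -0.002], [0.571, 0.821, -0.0], [0.002, -0.001, -1.0]]
contact_force: [0.4, 0.2, 0.1]
gripper_width: -0.0002
finger_force: 0.0
```

```bash
python3 - <<'E'
from h import *
plan((.4756,-.0745,.14,95.4),(.4756,-.0745,.085,95.4))
E
```

```text
at [ 0.6022 -0.0385  0.155 ] yaw 55.2 w -0.0002 ff 0.0 t 15.6 F [0.4 0.2 0.1]
[ 0.0834 -0.1019  0.0153] [-2.000e-04 -7.000e-04 -2.235e-01] rows>= 4.7
[0.    0.    0.055] [0. 0. 0.] rows>= 1.1
```

```bash
python3 - <<'E'
from h import *
plan((.4756,-.0745,.14,55.2),(.4756,-.0745,.085,55.2))
for a,b in(((.4756,-.0745),(.4706,-.0186)),((.4706,-.0186),(.4596,.0925))):plan((*b,.1,55.2),start=(*a,.1,55.2))
E
```

```text
at [ 0.6022 -0.0385  0.155 ] yaw 55.2 w -0.0002 ff 0.0 t 15.6 F [0.4 0.2 0.1]
[ 0.0834 -0.1019  0.0153] [-0.0004 -0.0006 -0.0002] rows>= 2.7
[0.    0.    0.055] [0. 0. 0.] rows>= 1.1
[0.036 0.043 0.   ] [0. 0. 0.] rows>= 1.1
[0.0724 0.085  0.    ] [0. 0. 0.] rows>= 2.2
```

>>> send_rows(moves=[[0.028,-0.034,0.005,0,0,0,0],[0.056,-0.068,0.01,0,0,0,0],[0.083,-0.102,0.015,0,0,0,0],[0.083,-0.102,0.015,0,0,0,0],[0.083,-0.102,0.015,0,0,0,0]])

```text
time_s: 16.1
position: [0.4758, -0.0751, 0.1411]
tool_rot: [[-0.82, 0.572, -0.001], [0.572, 0.82, 0.0], [0.001, -0.0, -1.0]]
contact_force: [1.4, -0.0, 0.4]
gripper_width: -0.0003
finger_force: 0.0
```

>>> send_rows(moves=[[0,0,0.03,0,0,0,0],[0,0,0.048,0,0,0,0],[0,0,0.048,0,0,0,0],[0,0,0.048,0,0,0,0],[0,0,0.048,0,0,0,0]])

```text
time_s: 16.6
position: [0.4778, -0.0747, 0.0941]
tool_rot: [[-0.821, 0.571, 0.002], [0.571, 0.821, -0.0], [-0.001, 0.001, -1.0]]
contact_force: [0.2, 0.5, 0.3]
gripper_width: -0.0002
finger_force: 0.0
```

```bash
python3 - <<'E'
from h import *
plan((.4756,-.0745,.08,55.2))
im=arm.get_image("scene");cv2.imwrite("pics/s4.png",cv2.resize(im[130:230,200:320,::-1],None,fx=5,fy=5,interpolation=cv2.INTER_CUBIC))
E
```

```text
at [ 0.4778 -0.0747  0.0941] yaw 55.2 w -0.0002 ff 0.0 t 16.6 F [0.2 0.5 0.3]
[ 0.0019 -0.0011  0.0141] [ 0.0003  0.0004 -0.0001] rows>= 0.3
```

View pics/s4.png

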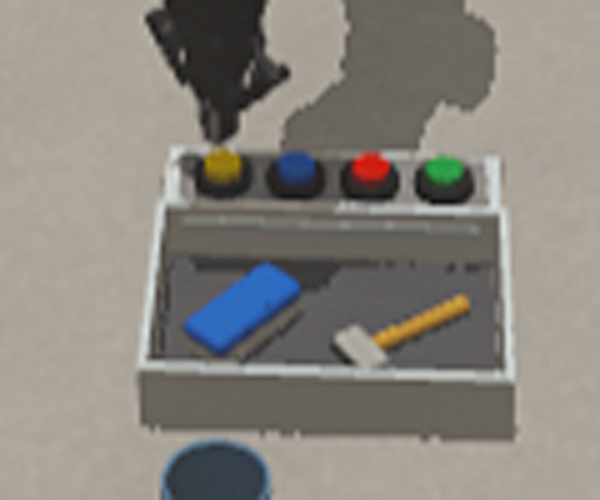

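Both items lie flat in the tray, brush at (240,305) and razor at (400,330). The closed fingertips at (215,135) stand over the yellow key. Press yellow.

>>> send_rows(moves=[[0.002,-0.001,0.015,0,0,0,0],[0.002,-0.001,0.022,0,0,0,0],[0.002,-0.001,0.026,0,0,0,0],[0.002,-0.001,0.029,0,0,0,0],[0.002,-0.001,0.03,0,0,0,0]])

```text
time_s: 17.15
position: [0.4746, -0.0744, 0.0645]
tool_rot: [[-0.821, 0.571, 0.0], [0.571, 0.821, 0.0], [-0.0, 0.001, -1.0]]
contact_force: [-8.1, 0.9, 31.3]
gripper_width: 0.0001
finger_force: 15.7
```

>>> send_rows(moves=[[0,0,0,0,0,0,0],[0,0,0,0,0,0,0],[0,0,0,0,0,0,0]])

```text
time_s: 17.45
position: [0.4746, -0.0744, 0.0648]
tool_rot: [[-0.821, 0.571, 0.001], [0.571, 0.821, 0.0], [-0.0, 0.001, -1.0]]
contact_force: [-6.7, 0.4, 20.8]
gripper_width: 0.0002
finger_force: 10.8
```

Yellow is at its hard stop: TCP at 0.0648 matches 57 mm plus the 8 mm tips. Raise, then go over blue and check.

>>> send_rows(moves=[[0,0,-0.015,0,0,0,0],[0,0,-0.03,0,0,0,0],[0.018,0.022,-0.03,0,0,0,0],[0.036,0.043,-0.03,0,0,0,0],[0.036,0.043,-0.03,0,0,0,0]])

```text
time_s: 17.95
position: [0.4695, -0.0149, 0.0937]
tool_rot: [[-0.823, 0.567, 0.001], [0.567, 0.823, 0.002], [0.001, 0.002, -1.0]]
contact_force: [0.0, 0.1, -0.2]
gripper_width: -0.0003
finger_force: 0.0
```

>>> send_rows(moves=[[0,0,0,0,0,0,0],[0,0,0,0,0,0,0],[0,0,0,0,0,0,0],[0,0,0,0,0,0,0]])

```text
time_s: 18.35
position: [0.4694, -0.0194, 0.0933]
tool_rot: [[-0.82, 0.572, 0.0], [0.572, 0.82, -0.0], [-0.0, -0.0, -1.0]]
contact_force: [0.2, -0.3, -0.6]
gripper_width: 0.0004
finger_force: 0.0
```

```bash
python3 - <<'E'
from h import *
plan((.4706,-.0186,.0645,55.2))
E
```

```text
at [ 0.4694 -0.0194  0.0933] yaw 55.1 w 0.0004 ff 0.0 t 18.35 F [ 0.2 -0.3 -0.6]
[-0.0005  0.0014  0.0288] [-0.0001  0.     -0.0006] rows>= 0.6
```

>>> send_rows(moves=[[0,0.001,0.015,0,0,0,0],[0,0.001,0.022,0,0,0,0],[0,0.001,0.026,0,0,0,0],[0,0.001,0.029,0,0,0,0],[0,0.001,0.029,0,0,0,0]])

```text
time_s: 18.85
position: [0.4697, -0.0181, 0.065]
tool_rot: [[-0.82, 0.572, -0.0], [0.572, 0.82, 0.0], [0.0, -0.0, -1.0]]
contact_force: [-4.3, -1.4, 11.9]
gripper_width: -0.0002
finger_force: 5.8
```

>>> send_rows(moves=[[0,0,0,0,0,0,0],[0,0,0,0,0,0,0],[0,0,0,0,0,0,0]])

```text
time_s: 19.15
position: [0.4697, -0.0181, 0.065]
tool_rot: [[-0.821, 0.572, -0.0], [0.572, 0.821, 0.0], [0.0, -0.0, -1.0]]
contact_force: [-3.8, -1.1, 10.8]
gripper_width: -0.0002
finger_force: 5.6
```

Blue is fully down: TCP at 0.065 and 11 N, well over the 4 N spring. Rise higher to pass over red, then on to green.

>>> send_rows(moves=[[0,0,-0.03,0,0,0,0],[0,0,-0.06,0,0,0,0],[0,0,-0.06,0,0,0,0],[0.03,0.035,-0.06,0,0,0,0],[0.055,0.065,-0.06,0,0,0,0]])

```text
time_s: 19.65
position: [0.4619, 0.0675, 0.1245]
tool_rot: [[-0.819, 0.574, 0.001], [0.574, 0.819, 0.0], [-0.0, 0.001, -1.0]]
contact_force: [0.3, 0.3, 0.3]
gripper_width: 0.0005
finger_force: 0.0
```

>>> send_rows(moves=[[0.017,0.02,0,0,0,0,0],[0.017,0.02,0,0,0,0,0],[0.017,0.02,0.015,0,0,0,0],[0.017,0.02,0.03,0,0,0,0],[0.017,0.02,0.03,0,0,0,0]])

```text
time_s: 20.15
position: [0.4582, 0.092, 0.0928]
tool_rot: [[-0.82, 0.572, -0.003], [0.572, 0.82, -0.001], [0.002, -0.003, -1.0]]
contact_force: [-0.5, -0.1, -0.2]
gripper_width: -0.0002
finger_force: 0.0
```

>>> send_rows(moves=[[0,0,0,0,0,0,0],[0,0,0,0,0,0,0],[0,0,0,0,0,0,0],[0,0,0,0,0,0,0]])

```text
time_s: 20.55
position: [0.4597, 0.0931, 0.0948]
tool_rot: [[-0.821, 0.571, 0.001], [0.571, 0.821, 0.0], [-0.001, 0.001, -1.0]]
contact_force: [-0.3, -0.7, -0.1]
gripper_width: -0.0004
finger_force: 0.0
```

```bash
python3 - <<'E'
from h import *
plan((.4596,.0925,.0645,55.2))
E
```

```text
at [0.4597 0.0931 0.0948] yaw 55.2 w -0.0004 ff 0.0 t 20.55 F [-0.3 -0.7 -0.1]
[-0.0002 -0.0006  0.0303] [ 0.0002  0.0002 -0.0002] rows>= 0.6
```

>>> send_rows(moves=[[0,0,0.015,0,0,0,0],[0,0,0.023,0,0,0,0],[0,0,0.027,0,0,0,0],[0,0,0.03,0,0,0,0],[0,0,0.03,0,0,0,0]])

```text
time_s: 21.05
position: [0.4593, 0.0931, 0.065]
tool_rot: [[-0.821, 0.571, -0.0], [0.571, 0.821, 0.0], [0.0, -0.0, -1.0]]
contact_force: [-3.4, -1.5, 11.1]
gripper_width: -0.0001
finger_force: 5.5
```

>>> send_rows(moves=[[0,0,0,0,0,0,0],[0,0,0,0,0,0,0],[0,0,0,0,0,0,0]])

```text
time_s: 21.35
position: [0.4593, 0.0931, 0.065]
tool_rot: [[-0.821, 0.571, -0.0], [0.571, 0.821, 0.0], [0.0, 0.0, -1.0]]
contact_force: [-3.5, -0.1, 10.2]
gripper_width: -0.0
finger_force: 5.3
```

Green is fully down as well. Retreat straight up and take a last look.

>>> send_rows(moves=[[0,0,-0.04,0,0,0,0],[0,0,-0.09,0,0,0,0],[0,0,-0.13,0,0,0,0],[0,0,-0.13,0,0,0,0],[0,0,-0.13,0,0,0,0]])

```text
time_s: 21.85
position: [0.4599, 0.0933, 0.1953]
tool_rot: [[-0.821, 0.571, 0.002], [0.571, 0.821, 0.001], [-0.001, 0.002, -1.0]]
contact_force: [1.0, -0.3, -0.1]
gripper_width: -0.0002
finger_force: 0.0
```

>>> send_rows(moves=[[0,0,0,0,0,0,0],[0,0,0,0,0,0,0],[0,0,0,0,0,0,0],[0,0,0,0,0,0,0]])

```text
time_s: 22.25
position: [0.459, 0.093, 0.1936]
tool_rot: [[-0.821, 0.571, -0.001], [0.571, 0.821, -0.001], [0.001, -0.001, -1.0]]
contact_force: [0.1, 0.4, -0.1]
gripper_width: -0.0
finger_force: 0.0
```

```bash
python3 - <<'E'
from h import *
im=arm.get_image("scene");cv2.imwrite("pics/s5.png",cv2.resize(im[120:260,100:440,::-1],None,fx=2.35,fy=2.35,interpolation=cv2.INTER_CUBIC))
plan()
E
```

```text
at [0.4592 0.093  0.1938] yaw 55.2 w 0.0003 ff 0.0 t 22.3 F [ 0.3 -0.3 -0.1]
```

View pics/s5.png

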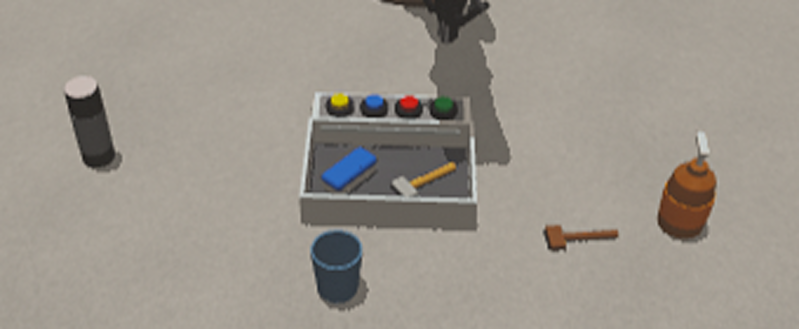

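The last picture shows the brush (350,168) and razor (425,178) flat in the tray and all four keys up along row 103. The can, pump and tumbler are standing where they were, and the gripper is clear. Handing in.

```bash
python3 -c "
from cell import arm
print(arm.finish_job())"
```

```text
the job is handed in; nothing more can be done
None
```

The nail brush and razor lie flat in the tray, yellow, blue and green were each pressed fully down in that order, red and the three bystanders were left alone, and the job was handed in at about 22 s; no verdict came back.

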